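# Show the round inkstone from the latched showcase

## Task

A customer wants to see the round inkstone in the countertop showcase. Lift the paddle latch at the front of the clear lid and swing the lid up until it stands upright, then take the round inkstone out and set it down gently, right way up, wholly on the felt of the presentation board. Leave the lid standing open and everything else where it is.

Things in the scene. Friction and masses are not known exactly. Their poses are not given: they have to be found in the camera images.
- showcase: Countertop showcase, fixed: dark wooden box 170 mm deep (its x), 390 wide (y), 105 high, metal corner guards, clear lid. Origin: centre of its underside; x points from the latch (front, robot side) to the hinge (back), z up. The grey felt deck with the inkstones is 65 mm above the counter; the 10 mm walls stand 40 mm above it.
- lid (a joint): Lid angle, rad: 0 closed, pi/2 upright, stop at 1.83. Aluminium frame 170 x 390 x 14 mm with a clear pane, hinged at the showcase's rear top edge; the front edge swings up and back. Held shut by a pawl hidden in the latch housing until the paddle is lifted. Stiff hinge: stays where it is left, takes about 5 N at the paddle to raise. Once 0.15 open the paddle may be let go.
- lid_hinge (a point): A point on the lid's hinge axis (along the showcase's y), in the middle of its length: 85 mm behind the showcase's origin (its +x) and 107 mm above the counter. The lid's underside lies in the plane through this axis.
- lid_front (a point): Middle of the lid's front edge, at mid-thickness (7 mm above the underside): 170 mm from the hinge axis; the frame's rails are 24 mm wide. Its axes are the showcase's while the lid is closed and turn with it.
- paddle (a joint): Paddle angle relative to the lid, rad: 0 at rest (in line with the lid), stop at 0.75; the free end moves up. A light spring returns it: 1 N at the grip at first, 3 N at the end. The pawl is clear from 0.6 on: lift the paddle to its stop, keep it there and raise the lid by it. It turns about a pin along the showcase's y, 12 mm in front of lid_front and level with paddle_grip when closed.
- paddle_grip (a point): Middle of the paddle's outer part, where to grasp it across its width; 109 mm above the counter at rest. Steel paddle, 44 mm wide (showcase y), 10 thick, jutting out level in front of the lid's middle, a 13 mm round lip across its end. Its pin is 42 mm behind this point, its end 16 in front, the dark latch housing (76 wide) 32 behind; free air beside and below. Axes turn with the paddle.
- round_inkstone: The round inkstone: a black slate disc 60 mm in diameter and 22 mm high with a shallow dish in its top, 0.12 to 0.24 kg; it lies on the deck in the left, middle or right place of the showcase. Origin: centre of its underside; z up.
- square_inkstone: A square black inkstone 60 x 60 x 22 mm on the same deck, 110 or 220 mm from the round one along the showcase's y. Not to be moved. Origin: centre of its underside.
- long_inkstone: An oblong black inkstone 98 x 46 x 20 mm (long in its x) on the same deck. Not to be moved. Origin: centre of its underside.
- felt_board: Presentation board, fixed: a dark wooden board 220 x 220 mm and 8 mm thick with a grey felt 200 x 200 mm let into its top. Origin: centre of its underside, on the counter; the felt's surface is 8 mm above it.
- water_bowl: White porcelain bowl, 110 mm across and 55 mm high, on the counter. Leave alone.
- paperweight: Wooden bar paperweight 26 x 200 x 16 mm with a brass knob (28 mm high in all), on the counter beside the board. Leave alone.
- brush_rest: White porcelain five-peaked brush rest 26 x 115 mm, 46 mm high. Leave alone.
- water_dropper: Small blue porcelain water dropper, 54 mm in diameter and 46 mm high, on the counter in front of the showcase's right half. Leave alone.

How it is judged:
By the outcome, as a careful person would: the job done as asked, in the order asked, and still so for the second after the job is handed in, with the robot touching nothing.
It also fails if it takes over 72 s, if anything falls off the work surface, if the arm or the gripper's body presses on something with over 40 N, if the wrist force passes 120 N, or if a joint passes its speed limit or range.

## Robot

A 7-joint arm with a two-finger parallel gripper is mounted at the origin on the work surface. World frame = base frame: x ahead of the robot, y to its left, z up, the work surface at z = 0. Lengths are in m, angles in rad, forces in N, time in s.
With the tool pointing down it reaches from about 0.35 to 0.9 m from the base axis. Payload 7.2 kg.
Tool frame: the origin (TCP) lies between the finger pads; the fingertips stand 25 mm ahead of it and the grasp point (between the pads) lies 6 mm ahead of it; z points along the fingers, y is the line along which they close (so a half turn about z gives the same grasp; the last joint's range is limited). The gripper opens to 88 mm and grips with 3 to 60 N. Pads are 20 mm wide; open, the fingers measure 115 mm over their backs; the gripper's body (75 mm by 178 mm) begins 61 mm behind the grasp point.
Start: joints at [-1.252, 0.411, -0.013, 1.596, 0.006, 1.134, -0.082], TCP at [0.236, 0.579, 0.248] pointing down, gripper open.
Joint ranges: [-2.95, 2.95], [-0.29, 1.99], [-1.47, 1.44], [0.14, 2.54], [-1.03, 4.17], [0.13, 1.85], [-2.86, 2.86]. Speed limits (rad/s): [2.39, 2.39, 3.01, 3.01, 3.14, 3.14, 3.14].

## Interface

Orientations are given as [roll, pitch, yaw] about the fixed x, y, z axes, in that order (R = Rz(yaw) Ry(pitch) Rx(roll)).
In Python, from plant import sense, get_image, sign_off gives the robot as it stands.
- The arm moves only by the tool step_arm, never from a script. Its argument "plan" is a list of rows, each an object of numbers: "ax", "ay", "az": the turn, a rotation vector about the world's x, y, z in degrees; "x", "y", "z": the shift along the world's x, y, z in mm; "claw": the finger opening in mm, from 0 to 87.8. A call has 1 to 12 rows; each row is the pose to reach, as a shift and turn from the pose commanded when the call began; what a row does not reach only later rows make up. A row lasts 1/8 s, in which the tool goes at most 62.5 mm and 10.7 degrees, less where a joint would pass 70% of its speed; a pose out of reach is approached as far as the arm can. A call with a gripper value outside its range is refused whole. The fingers move at their own pace and stop on an object; "force" is the grip in N (left out, the last holds). Time passes only in rows, so rows that repeat a pose let the fingers close. It gives the time, the measured TCP pose, the force, the opening and the grip force at its end, in the units of the state.
- sense(): the state, without advancing time (a new reading comes with each control period).
- get_image(name): name is "scene" or "top"; returns a dict with "pixels" (400x640x3 uint8, red, green, blue), "depth" (400x640 float32, m along the optical axis (not along the pixel's ray), 0 where there is no reading), "fx", "fy", "cx", "cy" (pixels), "xyz" and "attitude" of the camera in the world. Camera axes: x right, y up, looking along -z (the intrinsics and any distortion apply to the point x, -y, -z); pixel columns grow to the right and rows downward; lengths in m; the calibration is good to about 2 mm. A picture is of the moment at which its call begins.
- sign_off(): hands the job in; it is judged then, once.
The state is a dict: "clock": time; "q": joint angles; "dq": joint speeds; "joint_efforts": joint torques, N m; "tool_pos": TCP position; "orientation": TCP orientation; "contact_force": force on the tool from outside, world axes, zero at the start; "ft_torque": the same for the moment, N m; "width": finger opening in m; "grasp_force": force on a finger pad.
Only numpy, scipy, OpenCV 4.12 (cv2) and the standard library are available. Lean on these libraries where they do the work, as an engineer would, in place of code of your own. Each camera call takes 0.05 s, during which the arm holds its last target. There are 200 camera calls.

## Working session

There is one attempt and no reset: what is moved stays moved. The work goes in short steps, Python scripts to look and compute and a tool call to move; the robot and the scene stay as the last step left them, time stands still between calls to the robot, and variables do not carry over. Pictures are saved under pics/ and viewed, at most 10 in all, crops included, and the job is handed in when it is done.

Besides the shell and the picture viewer there is one more tool, called after "Request:" in YAML: its name, and indented under it one key for each argument. step_arm: Moves the arm, as the interface text tells. Its arguments: {"type":"object","properties":{"plan":{"type":"array"},"force":{"type":"number"}},"required":["plan"]}

```bash
mkdir -p pics; ls; cat > h.py <<'E'
import numpy as np, cv2
from scipy.spatial.transform import Rotation as R
from plant import sense, get_image, sign_off
def rot(a): return R.from_euler('xyz',a).as_matrix() if len(np.ravel(a))==3 else np.array(a)
def cloud(im):
    d=im['depth']; v,u=np.mgrid[:400,:640]
    p=np.stack([(u-im['cx'])/im['fx']*d,-(v-im['cy'])/im['fy']*d,-d],-1)
    return p@rot(im['attitude']).T+np.array(im['xyz'])
def ray(im,u,v,z):
    d=rot(im['attitude'])@np.array([(u-im['cx'])/im['fx'],-(v-im['cy'])/im['fy'],-1]); o=np.array(im['xyz'])
    return o+d*(z-o[2])/d[2]
def save(im,n): cv2.imwrite('pics/'+n,im['pixels'][...,::-1])
E
python3 - <<'E'
from h import *
print(sense())
for n in('scene','top'):
    im=get_image(n); save(im,n+'1.png'); np.savez(n+'1.npz',**im)
    print(n,{k:im[k] for k in im if k not in('pixels','depth')})
E
```

```text
pics
{'clock': 0.0, 'q': array([-1.25221321,  0.41192115, -0.01273591,  1.59702788,  0.00559464,
        1.13426373, -0.08218249]), 'dq': array([ 0.00057886,  0.00146489,  0.00106755, -0.00079928,  0.00055636,
        0.00060922, -0.00068822]), 'joint_efforts': array([ 1.09672084e-03, -5.87952876e+01,  6.42353017e-01, -2.91076577e+01,
       -5.37254603e-02,  1.84587564e-02,  1.51174800e-04]), 'tool_pos': array([0.23560793, 0.57840361, 0.24680228]), 'orientation': array([-3.14001105e+00,  9.74249845e-05,  2.75487131e+00]), 'contact_force': array([ 0.13868399, -0.44772359, -0.50138053]), 'ft_torque': array([-0.0314115 ,  0.00063391, -0.04044704]), 'grasp_force': 0.0, 'width': 0.08790724759390518}
scene {'fx': 514.9187882488782, 'fy': 514.9187882488782, 'cx': 325.54060053270535, 'cy': 203.26953157541354, 'xyz': array([1.39126643, 0.12973435, 0.9000157 ]), 'attitude': array([ 0.84028393, -0.01556765,  1.76713829])}
top {'fx': 416.56319889139957, 'fy': 416.56319889139957, 'cx': 318.25975016226204, 'cy': 202.0541576794165, 'xyz': array([ 0.29887868, -0.03356556,  1.12866165]), 'attitude': array([ 0.18878409,  0.02292694, -1.57494384])}
```

View pics/scene1.png

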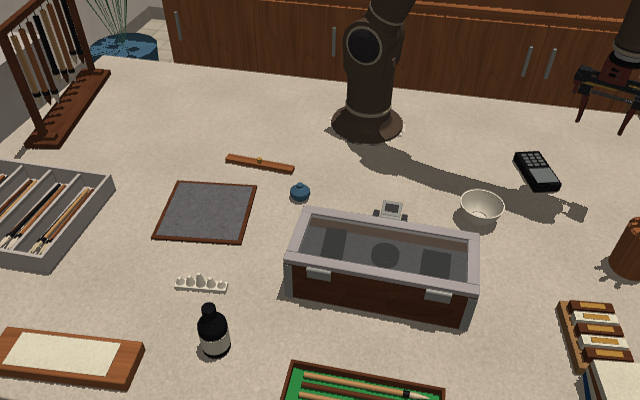

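View pics/top1.png

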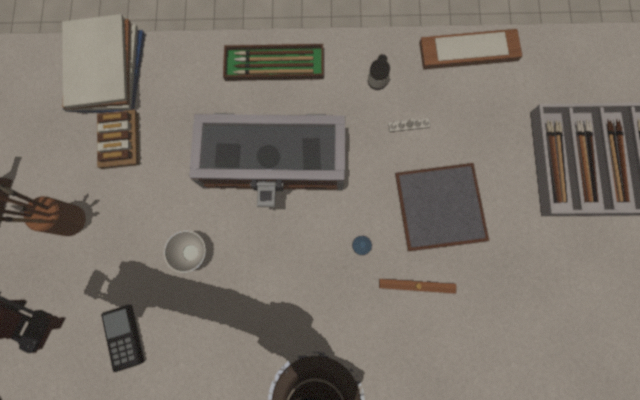

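Scene: the showcase is around (380,260), with the paddle at (391,208). The round stone is the middle one at (386,255), the felt board is at (205,212), the dropper at (300,191) and the bowl at (482,206). Top: lid (193–346,115–187), paddle (265,195), round stone (268,156), board (442,206).

```bash
python3 - <<'E'
from h import *
for n in('scene','top'):
    im=dict(np.load(n+'1.npz')); P=cloud(im); z=P[...,2]; ok=im['depth']>0
    def reg(u0,u1,v0,v1,lo,hi):
        m=np.zeros_like(ok); m[v0:v1,u0:u1]=1; return m&ok&(z>lo)&(z<hi)
    box={'scene':(270,495,190,340),'top':(180,360,100,220)}[n]
    m=reg(*box,.107,.135); q=P[m]; print(n,'lid n',m.sum(),'z',np.percentile(q[:,2],[5,50,95]))
    r=cv2.minAreaRect(q[:,:2].astype(np.float32)); print(' lid+paddle rect',r)
    print(' comp boxPoints',cv2.boxPoints(r).round(4).tolist())
    b={'scene':(372,410,195,222),'top':(250,280,186,212)}[n]
    m=reg(*b,.09,.14)
    print(' paddle pts',m.sum(), P[m].min(0).round(4),P[m].max(0).round(4),np.median(P[m],0).round(4))
    b={'scene':(140,265,170,250),'top':(385,500,155,260)}[n]
    m=reg(*b,.004,.02); r=cv2.minAreaRect(P[m][:,:2].astype(np.float32)); print(' board',r,np.median(z[m]))
    for s,(u,v) in {'scene':dict(st=(386,255),sq=(437,262),lo=(334,245)),'top':dict(st=(268,156),sq=(228,155),lo=(311,154))}[n].items():
        print(' ',s,'depthpt',P[v,u].round(4),'ray.087',ray(im,u,v,.087).round(4),im['pixels'][v,u])
im=dict(np.load('top1.npz')); P=cloud(im)
print('col 265',[(v,P[v,265].round(3).tolist()) for v in range(176,216,2)])
big=cv2.resize(im['pixels'][100:220,180:360,::-1],None,fx=4,fy=4,interpolation=cv2.INTER_CUBIC)
im=dict(np.load('scene1.npz')); b2=cv2.resize(im['pixels'][190:340,280:490,::-1],(720,514)[:2],interpolation=cv2.INTER_CUBIC)
cv2.imwrite('pics/ctop.png',big); cv2.imwrite('pics/cscene.png',b2)
E
```

```text
scene lid n 12521 z [0.11278644 0.116901   0.12239233]
 lid+paddle rect ((0.6092600226402283, 0.11703403294086456), (0.39025065302848816, 0.24955978989601135), 88.54856872558594)
 comp boxPoints [[0.4796000123023987, -0.07490000128746033], [0.7290999889373779, -0.0812000036239624], [0.7389000058174133, 0.30889999866485596], [0.4894999861717224, 0.31529998779296875]]
 paddle pts 542 [0.4848 0.0793 0.1097] [0.5743 0.1582 0.124 ] [0.5347 0.1167 0.1154]
 board ((0.48777055740356445, -0.3662460446357727), (0.29861509799957275, 0.3540208637714386), 11.608755111694336) 0.008569067789875595
  st depthpt [0.6592 0.1236 0.1146] ray.087 [0.6334 0.1234 0.087 ] [60 58 57]
  sq depthpt [0.658  0.2274 0.1162] ray.087 [0.6308 0.231  0.087 ] [60 60 57]
  lo depthpt [0.6542 0.0137 0.1151] ray.087 [0.6279 0.0095 0.087 ] [59 58 56]
top lid n 10543 z [0.11322036 0.11757976 0.12325602]
 lid+paddle rect ((0.6053968071937561, 0.1183822974562645), (0.3899986743927002, 0.24760305881500244), 89.22798919677734)
 comp boxPoints [[0.4790000021457672, -0.07490000128746033], [0.7265999913215637, -0.0782999992370605
[... 447 characters left out ...]
.087 ] [61 57 58]
  lo depthpt [0.6171 0.0068 0.1144] ray.087 [0.6257 0.0079 0.087 ] [61 61 61]
col 265 [(176, [0.558, 0.121, 0.123]), (178, [0.554, 0.122, 0.12]), (180, [0.553, 0.124, 0.105]), (182, [0.545, 0.122, 0.115]), (184, [0.54, 0.122, 0.115]), (186, [0.535, 0.122, 0.114]), (188, [0.53, 0.122, 0.114]), (190, [0.525, 0.122, 0.114]), (192, [0.519, 0.122, 0.116]), (194, [0.515, 0.122, 0.112]), (196, [0.51, 0.122, 0.113]), (198, [0.503, 0.121, 0.118]), (200, [0.499, 0.121, 0.116]), (202, [0.494, 0.121, 0.115]), (204, [0.49, 0.122, 0.109]), (206, [0.485, 0.122, 0.111]), (208, [0.499, 0.139, -0.001]), (210, [0.493, 0.138, 0.001]), (212, [0.488, 0.138, 0.001]), (214, [0.482, 0.138, 0.002])]
```

View pics/ctop.png

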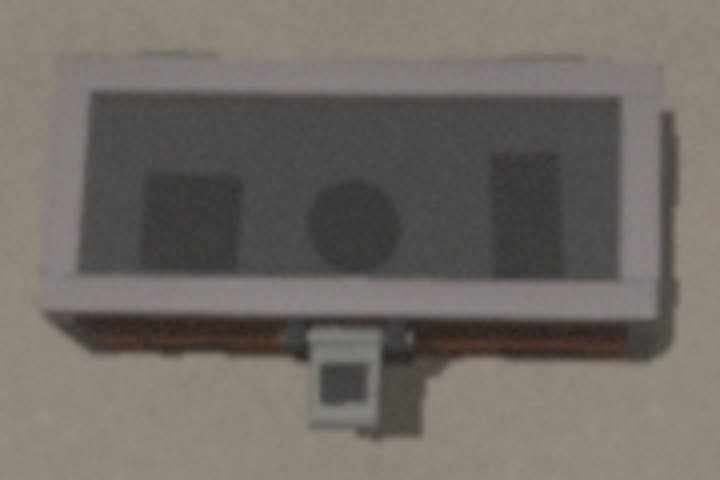

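The crop shows the lid frame corners at crop px (55,58), (662,62), (658,317) and (40,312). The paddle spans (308–380, 330–425). The square stone is at left, the round one in the middle at (354,225) and the long one at right.

```bash
python3 - <<'E'
from h import *
t=dict(np.load('top1.npz')); s=dict(np.load('scene1.npz'))
c=lambda u,v:(180+(u+.5)/4-.5,100+(v+.5)/4-.5)
for k,uv,z in [('TL',(55,58),.121),('TR',(662,62),.121),('BR',(658,317),.121),('BL',(40,312),.121),('padL',(308,425),.113),('padR',(378,425),.113),('padTL',(310,335),.113),('round',(354,225),.087)]:
    print(k,ray(t,*c(*uv),z).round(4))
for n,im in(('top',t),('scene',s)):
    P=cloud(im)
    hsv=cv2.cvtColor(im['pixels'],cv2.COLOR_RGB2HSV); g=cv2.GaussianBlur(im['pixels'],(3,3),0).astype(int)
    v=g.max(2)
    # frame: bright purple-grey inside ROI
    for name,(u0,u1,v0,v1) in dict(board={'scene':(140,265,170,250),'top':(385,500,155,260)}[n],stones={'scene':(300,475,225,282),'top':(205,332,126,168)}[n]).items():
        sub=g[v0:v1,u0:u1]
        if name=='board': m=(sub[...,0]-sub[...,2]<8)&(sub.max(2)<np.percentile(sub.max(2),99)*0.72)
        else: m=sub.max(2)<np.percentile(sub.max(2),50)*0.82 if n=='top' else sub.max(2)<66
        m=cv2.morphologyEx(m.astype(np.uint8),cv2.MORPH_OPEN,np.ones((3,3)))
        cs,_=cv2.findContours(m,0,2)
        for cc in cs:
            if cv2.contourArea(cc)<150: continue
            q=cc[:,0]+[u0,v0]; z=.008 if name=='board' else .085
            w=np.array([ray(im,*p,z)[:2] for p in q],np.float32)
            r=cv2.minAreaRect(w); print(n,name,cv2.contourArea(cc),np.round(r[0],4),np.round(r[1],4),round(r[2],1))
for k,uv,z in [('dropper',(362,245),.03),('bowl',(185,252),.05),('weightL',(380,285),.016),('weightR',(455,288),.016)]: print(k,ray(t,*uv,z).round(3))
for k,uv in dict(dropper=(300,200),bowlL=(460,200),bowlR=(504,200)).items(): print(k,ray(s,*uv,.0).round(3))
E
```

```text
TL [0.7258 0.3108 0.121 ]
TR [ 0.7177 -0.081   0.121 ]
BR [ 0.5497 -0.0758  0.121 ]
BL [0.5567 0.3114 0.121 ]
padL [0.4847 0.1423 0.113 ]
padR [0.4843 0.0986 0.113 ]
padTL [0.5422 0.1424 0.113 ]
round [0.6218 0.1198 0.087 ]
top board 4941.0 [ 0.5003 -0.3427] [0.1946 0.1953] 6.9
top stones 321.5 [0.6222 0.1204] [0.0529 0.0544] 89.4
top stones 328.0 [0.6261 0.2251] [0.0552 0.0546] 89.3
top stones 266.0 [0.628  0.0079] [0.0737 0.0367] 0.1
scene board 3811.5 [ 0.4993 -0.3433] [0.1923 0.1952] 6.8
scene stones 398.0 [0.7029 0.0342] [0.0401 0.1618] 12.0
scene stones 639.0 [0.6327 0.2279] [0.0589 0.0698] 87.6
scene stones 503.5 [0.63   0.1213] [0.0674 0.056 ] 7.4
scene stones 548.5 [0.6182 0.0074] [0.0877 0.0454] 2.0
dropper [ 0.393 -0.124  0.03 ]
bowl [0.376 0.337 0.05 ]
weightL [ 0.29  -0.169  0.016]
weightR [ 0.281 -0.363  0.016]
dropper [ 0.405 -0.121 -0.   ]
bowlL [0.315 0.294 0.   ]
bowlR [ 0.29   0.409 -0.   ]
```

View pics/cscene.png

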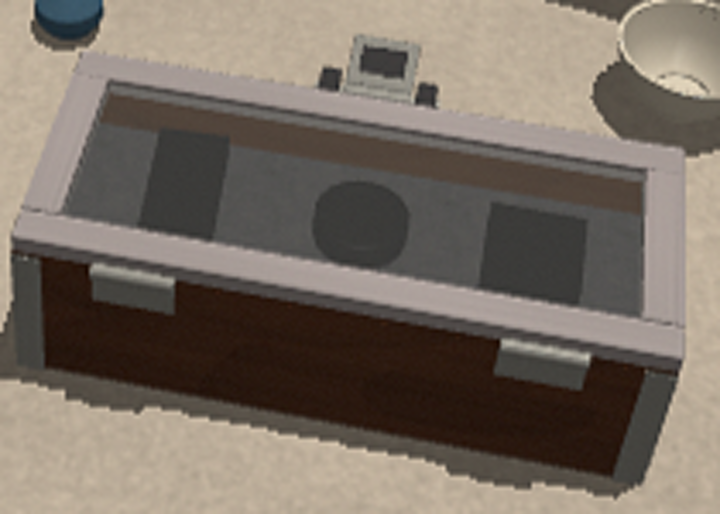

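The lid frame measures about 0.39 × 0.17 m with yaw −1.1°. The hinge is at about x 0.7225 and the grip at about (0.4995, 0.1195, 0.109). The board centre is (0.500, −0.343) and the stone about (0.623, 0.1205). Sizes and heights agree with the description, so I'm moving.

Request:
step_arm:
  plan:
    - {"x": 10,"y": -25,"z": 10,"az": 2}
    - {"x": 25,"y": -70,"z": 20,"az": 4}
    - {"x": 42,"y": -115,"z": 30,"az": 6}
    - {"x": 60,"y": -165,"z": 40,"az": 8}
    - {"x": 78,"y": -215,"z": 50,"az": 10}
    - {"x": 96,"y": -265,"z": 50,"az": 12}
    - {"x": 114,"y": -315,"z": 50,"az": 14}
    - {"x": 130,"y": -360,"z": 50,"az": 16}
    - {"x": 146,"y": -405,"z": 50,"az": 18}
    - {"x": 158,"y": -438,"z": 50,"az": 20}
    - {"x": 165,"y": -458,"z": 50,"az": 21}
    - {"x": 165,"y": -458,"z": 50,"az": 21}

```text
invalid input
```

Request:
step_arm:
  plan:
    - {"ay": -4}
    - {"ay": -10}
    - {"ay": -17,"ax": -0.3}
    - {"ay": -24,"ax": -0.5,"z": -5}
    - {"ay": -31,"ax": -0.6,"z": -15}
    - {"ay": -37,"ax": -0.7,"z": -25}
    - {"ay": -43,"ax": -0.8,"z": -35}
    - {"ay": -49,"ax": -0.9,"z": -45}
    - {"ay": -53,"ax": -1,"z": -55}
    - {"ay": -55,"ax": -1,"z": -60}
    - {"ay": -55,"ax": -1,"z": -60}
    - {"ay": -55,"ax": -1,"z": -60}

```text
invalid input
```

Request:
step_arm:
  plan:
    - {"ax": 0,"ay": 0,"az": 2,"x": 10,"y": -25,"z": 10,"claw": 87}
    - {"ax": 0,"ay": 0,"az": 4,"x": 25,"y": -70,"z": 20,"claw": 87}
    - {"ax": 0,"ay": 0,"az": 6,"x": 42,"y": -115,"z": 30,"claw": 87}
    - {"ax": 0,"ay": 0,"az": 8,"x": 60,"y": -165,"z": 40,"claw": 87}
    - {"ax": 0,"ay": 0,"az": 10,"x": 78,"y": -215,"z": 50,"claw": 87}
    - {"ax": 0,"ay": 0,"az": 12,"x": 96,"y": -265,"z": 50,"claw": 87}
    - {"ax": 0,"ay": 0,"az": 14,"x": 114,"y": -315,"z": 50,"claw": 87}
    - {"ax": 0,"ay": 0,"az": 16,"x": 130,"y": -360,"z": 50,"claw": 87}
    - {"ax": 0,"ay": 0,"az": 18,"x": 146,"y": -405,"z": 50,"claw": 87}
    - {"ax": 0,"ay": 0,"az": 20,"x": 158,"y": -438,"z": 50,"claw": 87}
    - {"ax": 0,"ay": 0,"az": 21,"x": 165,"y": -458,"z": 50,"claw": 87}
    - {"ax": 0,"ay": 0,"az": 21,"x": 165,"y": -458,"z": 50,"claw": 87}

```text
clock: 1.6
tool_pos: [0.4009, 0.1196, 0.2976]
orientation: [-3.141, -0.0, 3.118]
contact_force: [-0.3, -0.2, -0.1]
width: 0.0866
grasp_force: 0.0
```

Request:
step_arm:
  plan:
    - {"ax": 0,"ay": -4,"az": 0,"x": 0,"y": 0,"z": 0,"claw": 87}
    - {"ax": 0,"ay": -10,"az": 0,"x": 0,"y": 0,"z": 0,"claw": 87}
    - {"ax": -0.3,"ay": -17,"az": 0,"x": 0,"y": 0,"z": 0,"claw": 87}
    - {"ax": -0.5,"ay": -24,"az": 0,"x": 0,"y": 0,"z": -5,"claw": 87}
    - {"ax": -0.6,"ay": -31,"az": 0,"x": 0,"y": 0,"z": -15,"claw": 87}
    - {"ax": -0.7,"ay": -37,"az": 0,"x": 0,"y": 0,"z": -25,"claw": 87}
    - {"ax": -0.8,"ay": -43,"az": 0,"x": 0,"y": 0,"z": -35,"claw": 87}
    - {"ax": -0.9,"ay": -49,"az": 0,"x": 0,"y": 0,"z": -45,"claw": 87}
    - {"ax": -1,"ay": -53,"az": 0,"x": 0,"y": 0,"z": -55,"claw": 87}
    - {"ax": -1,"ay": -55,"az": 0,"x": 0,"y": 0,"z": -60,"claw": 87}
    - {"ax": -1,"ay": -55,"az": 0,"x": 0,"y": 0,"z": -60,"claw": 87}

```text
clock: 2.98
tool_pos: [0.4216, 0.1314, 0.2848]
orientation: [3.141, 0.934, 3.099]
contact_force: [0.8, -0.5, 0.7]
width: 0.0872
grasp_force: 0.0
```

```bash
python3 -c "
from h import *
s=sense(); print(s['q'].round(2),s['tool_pos'],rot(s['orientation']).round(3))"
```

```text
[ 0.31 -0.28 -1.02  2.53  1.43  0.39 -0.52] [0.4215864  0.13135854 0.284756  ] [[-0.594  0.041  0.803]
 [ 0.025  0.999 -0.033]
 [-0.804  0.001 -0.595]]
```

Request:
step_arm:
  plan:
    - {"ax": 0,"ay": 5,"az": 0,"x": 5,"y": -2,"z": -10,"claw": 87}
    - {"ax": 0,"ay": 10,"az": 0,"x": 12,"y": -5,"z": -25,"claw": 87}
    - {"ax": 0,"ay": 14,"az": 0,"x": 18,"y": -8,"z": -50,"claw": 87}
    - {"ax": 0,"ay": 14,"az": 0,"x": 22,"y": -10,"z": -70,"claw": 87}
    - {"ax": 0,"ay": 14,"az": 0,"x": 22,"y": -10,"z": -70,"claw": 87}
    - {"ax": 0,"ay": 14,"az": 0,"x": 22,"y": -10,"z": -70,"claw": 87}

```text
clock: 3.72
tool_pos: [0.4436, 0.1204, 0.2152]
orientation: [-3.128, 0.688, 3.109]
contact_force: [-0.2, 0.4, 0.7]
width: 0.0869
grasp_force: 0.0
```

```bash
python3 -c "
from h import *
s=sense(); print(s['q'].round(2),s['tool_pos'],rot(s['orientation']).round(3))"
```

```text
[ 0.3  -0.02 -0.94  2.45  1.25  0.43 -0.21] [0.44362922 0.12038152 0.21518394] [[-0.772  0.041  0.634]
 [ 0.025  0.999 -0.034]
 [-0.635 -0.011 -0.772]]
```

Request:
step_arm:
  plan:
    - {"ax": 0.3,"ay": 0,"az": 0.6,"x": 0,"y": 0,"z": -20,"claw": 87}
    - {"ax": 0.6,"ay": 0,"az": 1.2,"x": 2,"y": 0,"z": -42,"claw": 87}
    - {"ax": 0.6,"ay": 0,"az": 1.2,"x": 15,"y": 0,"z": -58,"claw": 87}
    - {"ax": 0.6,"ay": 0,"az": 1.2,"x": 30,"y": -1,"z": -76,"claw": 80}
    - {"ax": 0.6,"ay": 0,"az": 1.2,"x": 42,"y": -1,"z": -90,"claw": 70}
    - {"ax": 0.6,"ay": 0,"az": 1.2,"x": 52,"y": -1,"z": -101,"claw": 64}
    - {"ax": 0.6,"ay": 0,"az": 1.2,"x": 52,"y": -1,"z": -101,"claw": 64}
    - {"ax": 0.6,"ay": 0,"az": 1.2,"x": 52,"y": -1,"z": -101,"claw": 64}
  force: 20

```text
clock: 4.72
tool_pos: [0.4959, 0.1187, 0.1148]
orientation: [-3.14, 0.689, 3.121]
contact_force: [-0.0, -0.4, -0.4]
width: 0.064
grasp_force: 0.0
```

```bash
python3 -c "
from h import *
s=sense(); print(s['q'].round(2),s['tool_pos'],rot(s['orientation']).round(3),s['contact_force'])
a=get_image('scene');b=get_image('top')
A=cv2.resize(a['pixels'][170:300,330:470,::-1],(400,371),interpolation=2);B=cv2.resize(b['pixels'][150:280,200:340,::-1],(400,371),interpolation=2)
cv2.imwrite('pics/g1.png',np.hstack([A,B]))"
```

```text
[ 0.22  0.42 -0.89  2.46  1.91  0.71 -0.75] [0.49587144 0.11868211 0.1147672 ] [[-0.772  0.021  0.636]
 [ 0.016  1.    -0.014]
 [-0.636 -0.001 -0.772]] [-0.04208202 -0.38719594 -0.42085222]
```

View pics/g1.png

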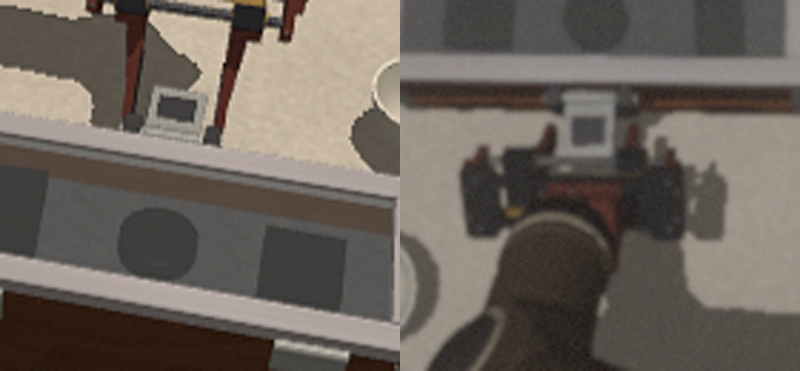

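The fingers straddle the paddle evenly: in the scene view at (130,110) and (213,120), and in the top view at (548,135) and (633,135). Closing.

Request:
step_arm:
  plan:
    - {"ax": 0,"ay": 0,"az": 0,"x": 0,"y": 0,"z": 0,"claw": 38}
    - {"ax": 0,"ay": 0,"az": 0,"x": 0,"y": 0,"z": 0,"claw": 38}
    - {"ax": 0,"ay": 0,"az": 0,"x": 0,"y": 0,"z": 0,"claw": 38}
    - {"ax": 0,"ay": 0,"az": 0,"x": 0,"y": 0,"z": 0,"claw": 38}
    - {"ax": 0,"ay": 0,"az": 0,"x": 0,"y": 0,"z": 0,"claw": 38}
  force: 25

```text
clock: 5.45
tool_pos: [0.4961, 0.1201, 0.1143]
orientation: [3.14, 0.688, 3.122]
contact_force: [-0.0, 4.7, 1.8]
width: 0.0438
grasp_force: 25.0
```

```bash
cat > traj.py <<'E'
from h import *
u=np.array([.9998,-.0192]); a=np.radians
def pl(v,t): return np.array([np.cos(t)*v[0]+np.sin(t)*v[1],-np.sin(t)*v[0]+np.cos(t)*v[1]]) # rot about +y in (x,z)
g0=np.array([.4999,.1097]); pin0=np.array([g0[0]+.042,.109]); hin=np.array([pin0[0]+.182,.107])
def tcp(th,rel,tau): # lid, paddle, tool tilt (deg past start -39.5)
    pin=hin+pl(pin0-hin,a(th)); g=pin+pl(g0-pin0,a(th+rel)); t=a(tau-39.5)
    return g-.006*np.array([-np.sin(t),-np.cos(t)])
def rows(k,ref):
    r=tcp(*ref)
    for c in k:
        d=(tcp(*c)-r)*1000; t=c[2]-ref[2]; print(c,'ax %.1f ay %.1f x %.1f y %.1f z %.1f'%(.019*t,t,d[0]*u[0],d[0]*u[1],d[1]))
E
python3 - <<'E'
from traj import *
rows([(0,f,f) for f in(4,8,12,16,20,24,28,32,36,40,43,43)],(0,0,0))
print('B');rows([(t,43,43+t) for t in(1,3,5,7,9,11,13,15,17,18,19,20)],(0,43,43))
E
```

```text
(0, 4, 4) ax 0.1 ay 4.0 x 0.5 y -0.0 z 3.2
(0, 8, 8) ax 0.2 ay 8.0 x 1.2 y -0.0 z 6.3
(0, 12, 12) ax 0.2 ay 12.0 x 2.1 y -0.0 z 9.4
(0, 16, 16) ax 0.3 ay 16.0 x 3.2 y -0.1 z 12.4
(0, 20, 20) ax 0.4 ay 20.0 x 4.6 y -0.1 z 15.3
(0, 24, 24) ax 0.5 ay 24.0 x 6.1 y -0.1 z 18.2
(0, 28, 28) ax 0.5 ay 28.0 x 7.9 y -0.2 z 20.9
(0, 32, 32) ax 0.6 ay 32.0 x 9.8 y -0.2 z 23.5
(0, 36, 36) ax 0.7 ay 36.0 x 11.9 y -0.2 z 25.9
(0, 40, 40) ax 0.8 ay 40.0 x 14.1 y -0.3 z 28.2
(0, 43, 43) ax 0.8 ay 43.0 x 15.9 y -0.3 z 29.8
(0, 43, 43) ax 0.8 ay 43.0 x 15.9 y -0.3 z 29.8
B
(1, 43, 44) ax 0.0 ay 1.0 x 0.7 y -0.0 z 3.7
(3, 43, 46) ax 0.1 ay 3.0 x 2.2 y -0.0 z 11.0
(5, 43, 48) ax 0.1 ay 5.0 x 4.0 y -0.1 z 18.3
(7, 43, 50) ax 0.1 ay 7.0 x 6.1 y -0.1 z 25.5
(9, 43, 52) ax 0.2 ay 9.0 x 8.4 y -0.2 z 32.7
(11, 43, 54) ax 0.2 ay 11.0 x 11.0 y -0.2 z 39.7
(13, 43, 56) ax 0.2 ay 13.0 x 13.8 y -0.3 z 46.7
(15, 43, 58) ax 0.3 ay 15.0 x 16.8 y -0.3 z 53.6
(17, 43, 60) ax 0.3 ay 17.0 x 20.1 y -0.4 z 60.3
(18, 43, 61) ax 0.3 ay 18.0 x 21.8 y -0.4 z 63.7
(19, 43, 62) ax 0.4 ay 19.0 x 23.6 y -0.5 z 67.0
(20, 43, 63) ax 0.4 ay 20.0 x 25.5 y -0.5 z 70.2
```

Request:
step_arm:
  plan:
    - {"ax": 0.1,"ay": 4,"az": 0,"x": 0.5,"y": 0,"z": 3.2,"claw": 38}
    - {"ax": 0.2,"ay": 8,"az": 0,"x": 1.2,"y": 0,"z": 6.3,"claw": 38}
    - {"ax": 0.2,"ay": 12,"az": 0,"x": 2.1,"y": 0,"z": 9.4,"claw": 38}
    - {"ax": 0.3,"ay": 16,"az": 0,"x": 3.2,"y": 0,"z": 12.4,"claw": 38}
    - {"ax": 0.4,"ay": 20,"az": 0,"x": 4.6,"y": 0,"z": 15.3,"claw": 38}
    - {"ax": 0.5,"ay": 24,"az": 0,"x": 6,"y": 0,"z": 18.2,"claw": 38}
    - {"ax": 0.5,"ay": 28,"az": 0,"x": 8,"y": 0,"z": 21,"claw": 38}
    - {"ax": 0.6,"ay": 32,"az": 0,"x": 10,"y": 0,"z": 23.5,"claw": 38}
    - {"ax": 0.7,"ay": 36,"az": 0,"x": 12,"y": 0,"z": 26,"claw": 38}
    - {"ax": 0.8,"ay": 40,"az": 0,"x": 14,"y": 0,"z": 28.2,"claw": 38}
    - {"ax": 0.8,"ay": 43,"az": 0,"x": 16,"y": 0,"z": 30,"claw": 38}
    - {"ax": 0.8,"ay": 43,"az": 0,"x": 16,"y": 0,"z": 30,"claw": 38}
  force: 25

```text
clock: 6.95
tool_pos: [0.5112, 0.1199, 0.1436]
orientation: [3.141, -0.066, 3.121]
contact_force: [-2.9, 3.4, 1.8]
width: 0.0437
grasp_force: 25.0
```

Request:
step_arm:
  plan:
    - {"ax": 0,"ay": 1,"az": 0,"x": 1,"y": 0,"z": 4,"claw": 38}
    - {"ax": 0.1,"ay": 3,"az": 0,"x": 2.2,"y": 0,"z": 11,"claw": 38}
    - {"ax": 0.1,"ay": 5,"az": 0,"x": 4,"y": 0,"z": 18.5,"claw": 38}
    - {"ax": 0.1,"ay": 7,"az": 0,"x": 6,"y": 0,"z": 25.5,"claw": 38}
    - {"ax": 0.2,"ay": 9,"az": 0,"x": 8.5,"y": 0,"z": 32.7,"claw": 38}
    - {"ax": 0.2,"ay": 11,"az": 0,"x": 11,"y": 0,"z": 39.7,"claw": 38}
    - {"ax": 0.2,"ay": 13,"az": 0,"x": 14,"y": 0,"z": 46.7,"claw": 38}
    - {"ax": 0.3,"ay": 15,"az": 0,"x": 17,"y": 0,"z": 53.6,"claw": 38}
    - {"ax": 0.3,"ay": 17,"az": 0,"x": 20,"y": 0,"z": 60.3,"claw": 38}
    - {"ax": 0.3,"ay": 18,"az": 0,"x": 22,"y": 0,"z": 63.7,"claw": 38}
    - {"ax": 0.4,"ay": 20,"az": 0,"x": 25.5,"y": -0.5,"z": 70,"claw": 38}
    - {"ax": 0.4,"ay": 20,"az": 0,"x": 25.5,"y": -0.5,"z": 70,"claw": 38}
  force: 25

```text
clock: 8.45
tool_pos: [0.5366, 0.1193, 0.2139]
orientation: [-3.142, -0.415, 3.123]
contact_force: [-3.2, 4.3, 0.6]
width: 0.0441
grasp_force: 25.0
```

```bash
python3 - <<'E'
from traj import *
s=sense(); print(s['q'].round(2),s['tool_pos'].round(4),s['contact_force'].round(1),tcp(20,43,63))
im=get_image('scene'); save(im,'s2.png')
# C: lid 20->91, rel 43->15, tool 63->80
n=33
k=[(20+71*i/n,43-28*min(1,i/(n*.8)),63+12*i/n) for i in range(1,n+1)]
rows(k[:11],(20,43,63)); print(); rows(k[11:22],k[10]); print(); rows(k[22:],k[21])
E
```

```text
[ 0.35  0.77 -0.99  1.47  0.38  1.58  0.88] [0.5366 0.1193 0.2139] [-3.2  4.3  0.6] [0.53750858 0.21436948]
(22.151515151515152, 41.93939393939394, 63.36363636363637) ax 0.0 ay 0.4 x 3.3 y -0.1 z 6.7
(24.303030303030305, 40.878787878787875, 63.72727272727273) ax 0.0 ay 0.7 x 6.8 y -0.1 z 13.2
(26.454545454545453, 39.81818181818182, 64.0909090909091) ax 0.0 ay 1.1 x 10.6 y -0.2 z 19.7
(28.606060606060606, 38.75757575757576, 64.45454545454545) ax 0.0 ay 1.5 x 14.6 y -0.3 z 26.0
(30.757575757575758, 37.696969696969695, 64.81818181818181) ax 0.0 ay 1.8 x 18.8 y -0.4 z 32.2
(32.90909090909091, 36.63636363636364, 65.18181818181819) ax 0.0 ay 2.2 x 23.3 y -0.4 z 38.2
(35.06060606060606, 35.57575757575758, 65.54545454545455) ax 0.0 ay 2.5 x 27.9 y -0.5 z 44.1
(37.21212121212121, 34.515151515151516, 65.9090909090909) ax 0.1 ay 2.9 x 32.8 y -0.6 z 49.8
(39.36363636363636, 33.45454545454545, 66.27272727272727) ax 0.1 ay 3.3 x 37.9 y -0.7 z 55.3
(41.515151515151516, 32.39393939393939, 66.63636363636364) ax 0.1 ay 3.6 x 43.2 y -0.8 z 60.6
(43.66666666666667, 31.333333333333336, 67.0) ax 0.1 ay 4.
[... 1221 characters left out ...]
(73.78787878787878, 16.484848484848488, 72.0909090909091) ax 0.0 ay 1.1 x 21.9 y -0.4 z 6.6
(75.93939393939394, 15.424242424242426, 72.45454545454545) ax 0.0 ay 1.5 x 29.3 y -0.6 z 8.2
(78.0909090909091, 15, 72.81818181818181) ax 0.0 ay 1.8 x 37.3 y -0.7 z 9.6
(80.24242424242425, 15, 73.18181818181819) ax 0.0 ay 2.2 x 45.6 y -0.9 z 10.7
(82.39393939393939, 15, 73.54545454545455) ax 0.0 ay 2.5 x 54.0 y -1.0 z 11.4
(84.54545454545455, 15, 73.9090909090909) ax 0.1 ay 2.9 x 62.4 y -1.2 z 11.8
(86.6969696969697, 15, 74.27272727272728) ax 0.1 ay 3.3 x 70.8 y -1.4 z 11.9
(88.84848484848484, 15, 74.63636363636364) ax 0.1 ay 3.6 x 79.2 y -1.5 z 11.7
(91.0, 15, 75.0) ax 0.1 ay 4.0 x 87.5 y -1.7 z 11.2
```

View pics/s2.png

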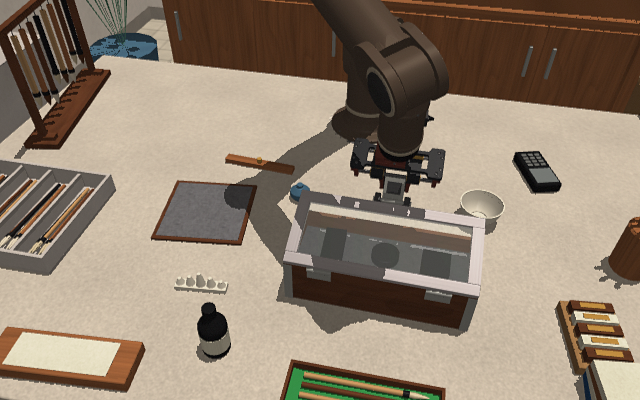

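The lid is about 20° open and held. I'm continuing, letting the paddle pivot in a lighter grip so the wrist stays within reach.

```bash
python3 - <<'E'
from traj import *
n=33
k=[(20+71*i/n,43-28*min(1,i/(n*.8)),63-20*i/n) for i in range(1,n+1)]
rows(k[1:11:2]+[k[10]],(20,43,63)); print(); rows(k[12:22:2]+[k[21]],k[10]); print(); rows(k[23:33:2]+[k[32]],k[21])
E
```

```text
(24.303030303030305, 40.878787878787875, 61.78787878787879) ax -0.0 ay -1.2 x 6.6 y -0.1 z 13.3
(28.606060606060606, 38.75757575757576, 60.57575757575758) ax -0.0 ay -2.4 x 14.2 y -0.3 z 26.2
(32.90909090909091, 36.63636363636364, 59.36363636363637) ax -0.1 ay -3.6 x 22.7 y -0.4 z 38.4
(37.21212121212121, 34.515151515151516, 58.15151515151515) ax -0.1 ay -4.8 x 32.1 y -0.6 z 50.1
(41.515151515151516, 32.39393939393939, 56.93939393939394) ax -0.1 ay -6.1 x 42.3 y -0.8 z 61.0
(43.66666666666667, 31.333333333333336, 56.333333333333336) ax -0.1 ay -6.7 x 47.7 y -0.9 z 66.2

(47.96969696969697, 29.21212121212121, 55.121212121212125) ax -0.0 ay -1.2 x 11.3 y -0.2 z 9.8
(52.27272727272727, 27.090909090909093, 53.90909090909091) ax -0.0 ay -2.4 x 23.4 y -0.4 z 18.8
(56.57575757575758, 24.96969696969697, 52.696969696969695) ax -0.1 ay -3.6 x 36.0 y -0.7 z 26.9
(60.878787878787875, 22.84848484848485, 51.484848484848484) ax -0.1 ay -4.8 x 49.2 y -0.9 z 34.1
(65.18181818181819, 20.727272727272727, 50.27272727272727) ax -0.1 ay -6.1 x 63.0 y -1.2 z 40.3
(67.33333333333334, 19.666666666666668, 49.666666666666664) ax -0.1 ay -6.7 x 70.0 y -1.3 z 43.0

(71.63636363636363, 17.545454545454547, 48.45454545454545) ax -0.0 ay -1.2 x 14.3 y -0.3 z 4.7
(75.93939393939394, 15.424242424242426, 47.24242424242424) ax -0.0 ay -2.4 x 29.0 y -0.6 z 8.4
(80.24242424242425, 15, 46.03030303030303) ax -0.1 ay -3.6 x 45.1 y -0.9 z 10.8
(84.54545454545455, 15, 44.81818181818181) ax -0.1 ay -4.8 x 61.6 y -1.2 z 12.0
(88.84848484848484, 15, 43.60606060606061) ax -0.1 ay -6.1 x 78.2 y -1.5 z 12.0
(91.0, 15, 43.0) ax -0.1 ay -6.7 x 86.5 y -1.7 z 11.5
```

Request:
step_arm:
  plan:
    - {"ax": 0,"ay": -0.5,"az": 0,"x": 3,"y": 0,"z": 6.5,"claw": 38}
    - {"ax": 0,"ay": -1.2,"az": 0,"x": 6.6,"y": 0,"z": 13.3,"claw": 38}
    - {"ax": 0,"ay": -1.8,"az": 0,"x": 10.4,"y": 0,"z": 19.8,"claw": 38}
    - {"ax": 0,"ay": -2.4,"az": 0,"x": 14.2,"y": 0,"z": 26.2,"claw": 38}
    - {"ax": 0,"ay": -3,"az": 0,"x": 18.4,"y": 0,"z": 32.4,"claw": 38}
    - {"ax": 0,"ay": -3.6,"az": 0,"x": 22.7,"y": -0.5,"z": 38.4,"claw": 38}
    - {"ax": 0,"ay": -4.2,"az": 0,"x": 27.4,"y": -0.5,"z": 44.3,"claw": 38}
    - {"ax": 0,"ay": -4.8,"az": 0,"x": 32,"y": -0.6,"z": 50,"claw": 38}
    - {"ax": 0,"ay": -5.4,"az": 0,"x": 37.2,"y": -0.7,"z": 55.6,"claw": 38}
    - {"ax": 0,"ay": -6,"az": 0,"x": 42.3,"y": -0.8,"z": 61,"claw": 38}
    - {"ax": 0,"ay": -6.7,"az": 0,"x": 47.7,"y": -1,"z": 66.2,"claw": 38}
    - {"ax": 0,"ay": -6.7,"az": 0,"x": 47.7,"y": -1,"z": 66.2,"claw": 38}
  force: 12

```text
clock: 10.0
tool_pos: [0.5841, 0.118, 0.2806]
orientation: [3.14, -0.297, 3.124]
contact_force: [-4.3, 4.0, 2.3]
width: 0.0442
grasp_force: 12.0
```

Request:
step_arm:
  plan:
    - {"ax": 0,"ay": -0.6,"az": 0,"x": 5.6,"y": 0,"z": 5,"claw": 38}
    - {"ax": 0,"ay": -1.2,"az": 0,"x": 11.3,"y": 0,"z": 9.8,"claw": 38}
    - {"ax": 0,"ay": -1.8,"az": 0,"x": 17.4,"y": 0,"z": 14.4,"claw": 38}
    - {"ax": 0,"ay": -2.4,"az": 0,"x": 23.4,"y": -0.4,"z": 18.8,"claw": 38}
    - {"ax": 0,"ay": -3,"az": 0,"x": 29.7,"y": -0.5,"z": 23,"claw": 38}
    - {"ax": 0,"ay": -3.6,"az": 0,"x": 36,"y": -0.7,"z": 26.9,"claw": 38}
    - {"ax": 0,"ay": -4.2,"az": 0,"x": 42.6,"y": -0.8,"z": 30.6,"claw": 38}
    - {"ax": 0,"ay": -4.8,"az": 0,"x": 49.2,"y": -0.9,"z": 34.1,"claw": 38}
    - {"ax": 0,"ay": -5.4,"az": 0,"x": 56,"y": -1,"z": 37.3,"claw": 38}
    - {"ax": 0,"ay": -6,"az": 0,"x": 63,"y": -1.2,"z": 40.3,"claw": 38}
    - {"ax": 0,"ay": -6.7,"az": 0,"x": 70,"y": -1.3,"z": 43,"claw": 38}
    - {"ax": 0,"ay": -6.7,"az": 0,"x": 70,"y": -1.3,"z": 43,"claw": 38}
  force: 12

```text
clock: 11.5
tool_pos: [0.6545, 0.1163, 0.3236]
orientation: [3.139, -0.179, 3.124]
contact_force: [-3.9, 1.9, 4.4]
width: 0.0436
grasp_force: 12.0
```

Request:
step_arm:
  plan:
    - {"ax": 0,"ay": -0.6,"az": 0,"x": 7.2,"y": 0,"z": 2.5,"claw": 38}
    - {"ax": 0,"ay": -1.2,"az": 0,"x": 14.3,"y": 0,"z": 4.7,"claw": 38}
    - {"ax": 0,"ay": -1.8,"az": 0,"x": 21.6,"y": -0.4,"z": 6.6,"claw": 38}
    - {"ax": 0,"ay": -2.4,"az": 0,"x": 29,"y": -0.6,"z": 8.4,"claw": 38}
    - {"ax": 0,"ay": -3,"az": 0,"x": 37,"y": -0.7,"z": 9.7,"claw": 38}
    - {"ax": 0,"ay": -3.6,"az": 0,"x": 45,"y": -0.9,"z": 10.8,"claw": 38}
    - {"ax": 0,"ay": -4.2,"az": 0,"x": 53.3,"y": -1,"z": 11.5,"claw": 38}
    - {"ax": 0,"ay": -4.8,"az": 0,"x": 61.6,"y": -1.2,"z": 12,"claw": 38}
    - {"ax": 0,"ay": -5.4,"az": 0,"x": 70,"y": -1.3,"z": 12,"claw": 38}
    - {"ax": 0,"ay": -6,"az": 0,"x": 78.2,"y": -1.5,"z": 12,"claw": 38}
    - {"ax": 0,"ay": -6.7,"az": 0,"x": 86.5,"y": -1.7,"z": 11.5,"claw": 38}
    - {"ax": 0,"ay": -6.7,"az": 0,"x": 86.5,"y": -1.7,"z": 11.5,"claw": 38}
  force: 12

```text
clock: 13.0
tool_pos: [0.743, 0.1141, 0.3348]
orientation: [3.136, -0.058, 3.122]
contact_force: [0.9, 3.7, 4.4]
width: 0.0435
grasp_force: 12.0
```

```bash
python3 - <<'E'
from h import *
s=sense(); print(s['q'].round(2),s['tool_pos'].round(4),s['contact_force'].round(1))
im=get_image('scene'); save(im,'s3.png'); np.savez('s3.npz',**im); t=get_image('top'); np.savez('t3.npz',**t)
cv2.imwrite('pics/c3.png',np.vstack([im['pixels'][100:340,250:520,::-1],t['pixels'][80:240,180:450,::-1]]).repeat(1,0))
E
```

```text
[ 0.2   0.79 -0.94  0.98  0.58  1.66  1.01] [0.743  0.1141 0.3348] [0.9 3.7 4.4]
```

View pics/c3.png

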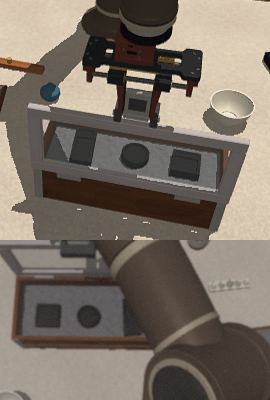

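The lid stands about upright, with the paddle still gripped at crop (138,100). Releasing and retracting upward.

Request:
step_arm:
  plan:
    - {"ax": 0,"ay": 0,"az": 0,"x": 0,"y": 0,"z": 0,"claw": 60}
    - {"ax": 0,"ay": 0,"az": 0,"x": 0,"y": 0,"z": 0,"claw": 86}
    - {"ax": 0,"ay": 0,"az": 0,"x": 0,"y": 0,"z": 0,"claw": 86}
    - {"ax": 0,"ay": 0,"az": 0,"x": 0,"y": 0,"z": 0,"claw": 86}
    - {"ax": 0,"ay": 0,"az": 0,"x": 1,"y": 0,"z": 15,"claw": 86}
    - {"ax": 0,"ay": 0,"az": 0,"x": 2,"y": 0,"z": 40,"claw": 86}
    - {"ax": 0,"ay": 0,"az": 0,"x": 4,"y": 0,"z": 70,"claw": 86}
    - {"ax": 0,"ay": 0,"az": 0,"x": 4,"y": 0,"z": 90,"claw": 86}
    - {"ax": 0,"ay": -1,"az": 0,"x": -30,"y": 0,"z": 100,"claw": 86}
    - {"ax": 0,"ay": -2,"az": 0,"x": -80,"y": 0,"z": 100,"claw": 86}
    - {"ax": 0,"ay": -3.3,"az": 0,"x": -135,"y": 0,"z": 100,"claw": 86}
    - {"ax": 0,"ay": -3.3,"az": 0,"x": -190,"y": 0,"z": 100,"claw": 86}

```text
clock: 14.6
tool_pos: [0.5498, 0.1145, 0.4358]
orientation: [3.136, -0.001, 3.123]
contact_force: [-0.1, -0.6, 1.3]
width: 0.0857
grasp_force: 0.0
```

```bash
python3 - <<'E'
from h import *
s=sense(); print(s['q'].round(2),s['tool_pos'].round(4),s['contact_force'].round(1),s['orientation'])
im=get_image('scene'); save(im,'s4.png'); np.savez('s4.npz',**im); t=get_image('top'); np.savez('t4.npz',**t); save(t,'t4.png')
P=cloud(im)
m=(im['depth']>0)&(P[...,2]>.13)&(P[...,2]<.27)&(abs(P[...,1]-.115)<.2)&(P[...,0]>.66)&(P[...,0]<.80)
q=P[m]; print(m.sum(),np.percentile(q,[2,50,98],axis=0).round(3))
for z in(.14,.17,.2,.23,.26):
    b=q[abs(q[:,2]-z)<.008]; print(z,len(b),np.median(b,0).round(4) if len(b) else '')
# plane fit
A=np.c_[q[:,1:],np.ones(len(q))]; w=np.ones(len(q),bool)
for _ in range(5):
    c=np.linalg.lstsq(A[w],q[w,0],rcond=None)[0]; e=q[:,0]-A@c; w=abs(e)<.008
print('x=',c,w.sum(),'lid angle deg',90+np.degrees(np.arctan(c[1])))
cv2.imwrite('pics/c4.png',np.hstack([im['pixels'][60:340,250:520,::-1],t['pixels'][60:340,180:450,::-1]]))
E
```

```text
[ 0.47  0.37 -1.05  1.4   0.31  1.55  0.99] [0.5498 0.1145 0.4358] [-0.1 -0.6  1.3] [ 3.13648803e+00 -1.47244496e-03  3.12314488e+00]
10750 [[ 0.729 -0.072  0.131]
 [ 0.735  0.123  0.201]
 [ 0.745  0.302  0.267]]
0.14 1162 [0.7336 0.1199 0.14  ]
0.17 1165 [0.7343 0.1213 0.1701]
0.2 1249 [0.7349 0.1256 0.2   ]
0.23 1328 [0.7356 0.125  0.2299]
0.26 1261 [0.741  0.1264 0.261 ]
x= [0.02603105 0.04021698 0.72469539] 10749 lid angle deg 92.30302196713527
```

View pics/c4.png

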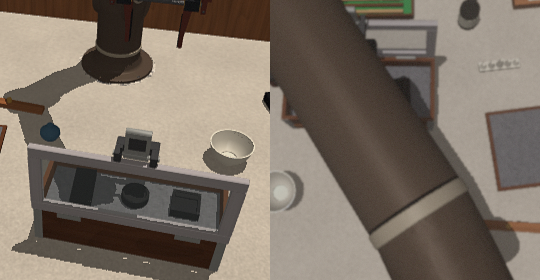

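The lid is standing at about 92° and the arm is clear of it. The round stone is at scene (384,253). I'm refining the stone's position from the lid-open pictures.

```bash
python3 - <<'E'
from h import *
for n,(u0,u1,v0,v1) in dict(t3=(252,286,142,174),s4=(362,410,236,276)).items():
    im=dict(np.load(n+'.npz')); g=cv2.GaussianBlur(im['pixels'],(3,3),0)[v0:v1,u0:u1].max(2)
    th,m=cv2.threshold(g,0,1,cv2.THRESH_BINARY_INV+cv2.THRESH_OTSU); cs,_=cv2.findContours(m,0,2)
    c=max(cs,key=cv2.contourArea)[:,0]+[u0,v0]
    w=np.array([ray(im,*p,.087)[:2] for p in c],np.float32); print(n,th,cv2.minEnclosingCircle(w),w.min(0),w.max(0))
    P=cloud(im)[v0:v1,u0:u1]; k=(abs(P[...,2]-.087)<.006)&(m>0); print(k.sum(),np.median(P[k],0), (P[k].min(0)+P[k].max(0))/2,P[k].min(0),P[k].max(0))
E
```

```text
t3 73.0 ((0.621553897857666, 0.11903314292430878), 0.03255295008420944) [0.58910495 0.08861901] [0.6515964 0.149207 ]
350 [0.6229838  0.1209501  0.08435694] [0.62257423 0.12043471 0.08589902] [0.5923432  0.09138825 0.08101212] [0.65280526 0.14948117 0.09078592]
s4 72.0 ((0.6181767582893372, 0.12181952595710754), 0.06305396556854248) [0.57208186 0.06602275] [0.6734304  0.16886328]
  return _methods._mean(a, axis=axis, dtype=dtype,
  ret = um.true_divide(
Traceback (most recent call last):
ValueError: zero-size array to reduction operation minimum which has no identity
```

Request:
step_arm:
  plan:
    - {"ax": 0,"ay": 0,"az": 0,"x": 20,"y": 2,"z": -25,"claw": 86}
    - {"ax": 0.1,"ay": 0,"az": 0,"x": 45,"y": 4,"z": -70,"claw": 86}
    - {"ax": 0.3,"ay": 0,"az": 0,"x": 65,"y": 5,"z": -120,"claw": 86}
    - {"ax": 0.3,"ay": 0,"az": 0,"x": 72.5,"y": 5.5,"z": -170,"claw": 86}
    - {"ax": 0.3,"ay": 0,"az": 0,"x": 72.5,"y": 5.5,"z": -210,"claw": 86}
    - {"ax": 0.3,"ay": 0,"az": 0,"x": 72.5,"y": 5.5,"z": -240,"claw": 86}
    - {"ax": 0.3,"ay": 0,"az": 0,"x": 72.5,"y": 5.5,"z": -265,"claw": 86}
    - {"ax": 0.3,"ay": 0,"az": 0,"x": 72.5,"y": 5.5,"z": -285,"claw": 86}
    - {"ax": 0.3,"ay": 0,"az": 0,"x": 72.5,"y": 5.5,"z": -295,"claw": 86}
    - {"ax": 0.3,"ay": 0,"az": 0,"x": 72.5,"y": 5.5,"z": -295,"claw": 86}

```text
clock: 15.95
tool_pos: [0.6244, 0.1196, 0.1396]
orientation: [3.131, -0.004, 3.123]
contact_force: [0.9, -0.0, 0.4]
width: 0.0861
grasp_force: 0.0
```

```bash
python3 - <<'E'
from h import *
s=sense(); print(s['q'].round(2),s['tool_pos'].round(4),s['contact_force'].round(1),s['orientation'])
im=get_image('scene'); 
cv2.imwrite('pics/c5.png',cv2.resize(im['pixels'][120:320,280:490,::-1],(630,600),interpolation=2))
E
```

```text
[ 0.32  0.71 -0.89  1.63  0.59  1.09  0.83] [0.6244 0.1196 0.1396] [ 0.9 -0.   0.4] [ 3.130761   -0.00361132  3.12296625]
```

View pics/c5.png

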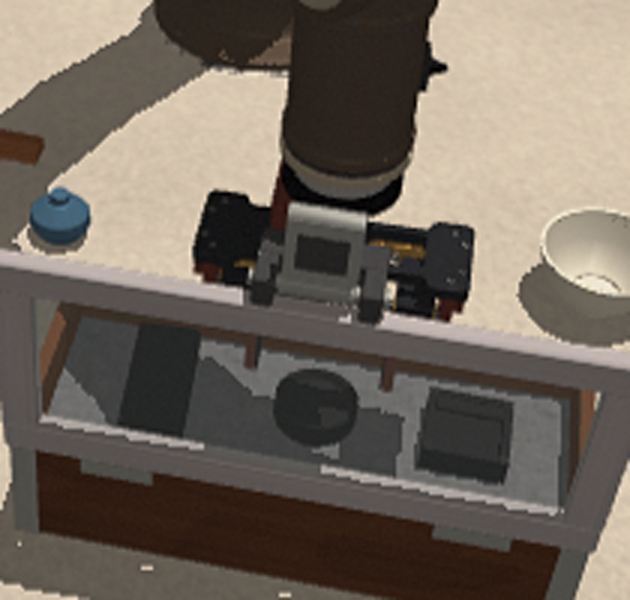

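The fingertips at (252,365) and (388,385) straddle the stone at (316,405). Descending and gripping.

Request:
step_arm:
  plan:
    - {"ax": -0.3,"ay": 0,"az": 0,"x": -1,"y": 0.3,"z": -10,"claw": 86}
    - {"ax": -0.6,"ay": 0,"az": 0,"x": -2,"y": 0.3,"z": -20,"claw": 86}
    - {"ax": -0.6,"ay": 0,"az": 0,"x": -2,"y": 0.3,"z": -30,"claw": 86}
    - {"ax": -0.6,"ay": 0,"az": 0,"x": -2,"y": 0.3,"z": -38,"claw": 86}
    - {"ax": -0.6,"ay": 0,"az": 0,"x": -2,"y": 0.3,"z": -44,"claw": 86}
    - {"ax": -0.6,"ay": 0,"az": 0,"x": -2,"y": 0.3,"z": -44,"claw": 70}
    - {"ax": -0.6,"ay": 0,"az": 0,"x": -2,"y": 0.3,"z": -44,"claw": 63}
    - {"ax": -0.6,"ay": 0,"az": 0,"x": -2,"y": 0.3,"z": -44,"claw": 52}
    - {"ax": -0.6,"ay": 0,"az": 0,"x": -2,"y": 0.3,"z": -44,"claw": 52}
    - {"ax": -0.6,"ay": 0,"az": 0,"x": -2,"y": 0.3,"z": -44,"claw": 52}
    - {"ax": -0.6,"ay": 0,"az": 0,"x": -2,"y": 0.3,"z": -44,"claw": 52}
    - {"ax": -0.6,"ay": 0,"az": 0,"x": -2,"y": 0.3,"z": -44,"claw": 52}
  force: 20

```text
clock: 17.5
tool_pos: [0.6224, 0.12, 0.096]
orientation: [3.141, -0.003, 3.123]
contact_force: [-0.2, -0.6, 3.1]
width: 0.0596
grasp_force: 20.0
```

Request:
step_arm:
  plan:
    - {"ax": 0,"ay": 0,"az": 0,"x": 0,"y": 0,"z": 4,"claw": 52}
    - {"ax": 0,"ay": 0,"az": 0,"x": 0,"y": 0,"z": 10,"claw": 52}
    - {"ax": 0,"ay": 0,"az": 0,"x": 0,"y": 0,"z": 20,"claw": 52}
    - {"ax": 0,"ay": 0,"az": 0,"x": 0,"y": 0,"z": 35,"claw": 52}
    - {"ax": 0,"ay": 0,"az": 0,"x": 0,"y": 0,"z": 55,"claw": 52}
    - {"ax": 0,"ay": 0,"az": 0,"x": 0,"y": 0,"z": 75,"claw": 52}
    - {"ax": 0,"ay": 0,"az": 0,"x": 0,"y": 0,"z": 95,"claw": 52}
    - {"ax": 0,"ay": 0,"az": 0,"x": 0,"y": 0,"z": 115,"claw": 52}
    - {"ax": 0,"ay": 0,"az": 0,"x": -5,"y": 0,"z": 130,"claw": 52}
    - {"ax": 0,"ay": 0,"az": 0,"x": -15,"y": -5,"z": 140,"claw": 52}
    - {"ax": 0,"ay": 0,"az": 0,"x": -30,"y": -15,"z": 145,"claw": 52}
    - {"ax": 0,"ay": 0,"az": 0,"x": -45,"y": -30,"z": 145,"claw": 52}
  force: 20

```text
clock: 19.0
tool_pos: [0.5758, 0.0892, 0.2407]
orientation: [3.142, -0.004, 3.123]
contact_force: [-0.6, -0.3, -0.9]
width: 0.0599
grasp_force: 20.0
```

Request:
step_arm:
  plan:
    - {"ax": 0,"ay": 0,"az": 0,"x": -12,"y": -25,"z": 0,"claw": 52}
    - {"ax": 0,"ay": 0,"az": 0,"x": -24,"y": -60,"z": 0,"claw": 52}
    - {"ax": 0,"ay": 0,"az": 0,"x": -36,"y": -100,"z": 0,"claw": 52}
    - {"ax": 0,"ay": 0,"az": 0,"x": -46,"y": -145,"z": 0,"claw": 52}
    - {"ax": 0,"ay": 0,"az": 0,"x": -54,"y": -190,"z": 0,"claw": 52}
    - {"ax": 0,"ay": 0,"az": 0,"x": -60,"y": -235,"z": 0,"claw": 52}
    - {"ax": 0,"ay": 0,"az": 0,"x": -66,"y": -280,"z": 0,"claw": 52}
    - {"ax": 0,"ay": 0,"az": 0,"x": -70,"y": -325,"z": 0,"claw": 52}
    - {"ax": 0,"ay": 0,"az": 0,"x": -74,"y": -370,"z": 0,"claw": 52}
    - {"ax": 0,"ay": 0,"az": 0,"x": -76,"y": -405,"z": 0,"claw": 52}
    - {"ax": 0,"ay": 0,"az": 0,"x": -77,"y": -433,"z": 0,"claw": 52}
    - {"ax": 0,"ay": 0,"az": 0,"x": -77,"y": -433,"z": 0,"claw": 52}
  force: 20

```text
clock: 20.5
tool_pos: [0.4979, -0.3458, 0.2396]
orientation: [3.141, -0.005, 3.118]
contact_force: [-0.2, 0.5, -1.4]
width: 0.0596
grasp_force: 20.0
```

Request:
step_arm:
  plan:
    - {"ax": 0,"ay": 0.2,"az": 0,"x": 1,"y": 1,"z": -10,"claw": 52}
    - {"ax": 0,"ay": 0.2,"az": 0,"x": 2,"y": 2,"z": -35,"claw": 52}
    - {"ax": 0,"ay": 0.2,"az": 0,"x": 2,"y": 2,"z": -65,"claw": 52}
    - {"ax": 0,"ay": 0.2,"az": 0,"x": 2,"y": 2,"z": -95,"claw": 52}
    - {"ax": 0,"ay": 0.2,"az": 0,"x": 2,"y": 2,"z": -125,"claw": 52}
    - {"ax": 0,"ay": 0.2,"az": 0,"x": 2,"y": 2,"z": -150,"claw": 52}
    - {"ax": 0,"ay": 0.2,"az": 0,"x": 2,"y": 2,"z": -170,"claw": 52}
    - {"ax": 0,"ay": 0.2,"az": 0,"x": 2,"y": 2,"z": -183,"claw": 52}
    - {"ax": 0,"ay": 0.2,"az": 0,"x": 2,"y": 2,"z": -191,"claw": 52}
    - {"ax": 0,"ay": 0.2,"az": 0,"x": 2,"y": 2,"z": -195,"claw": 52}
    - {"ax": 0,"ay": 0.2,"az": 0,"x": 2,"y": 2,"z": -195,"claw": 52}
  force: 20

```text
clock: 21.88
tool_pos: [0.5024, -0.3412, 0.0459]
orientation: [3.141, -0.006, 3.123]
contact_force: [1.0, -0.1, -0.9]
width: 0.0594
grasp_force: 20.0
```

Request:
step_arm:
  plan:
    - {"ax": 0,"ay": 0,"az": 0,"x": 0,"y": 0,"z": -1,"claw": 52}
    - {"ax": 0,"ay": 0,"az": 0,"x": 0,"y": 0,"z": -2,"claw": 52}
    - {"ax": 0,"ay": 0,"az": 0,"x": 0,"y": 0,"z": -3,"claw": 52}
    - {"ax": 0,"ay": 0,"az": 0,"x": 0,"y": 0,"z": -4,"claw": 52}
    - {"ax": 0,"ay": 0,"az": 0,"x": 0,"y": 0,"z": -4,"claw": 52}
    - {"ax": 0,"ay": 0,"az": 0,"x": 0,"y": 0,"z": -4,"claw": 52}
  force: 20

```text
clock: 22.62
tool_pos: [0.5023, -0.3411, 0.0416]
orientation: [3.141, -0.007, 3.123]
contact_force: [-0.1, -0.6, -2.9]
width: 0.0598
grasp_force: 20.0
```

Request:
step_arm:
  plan:
    - {"ax": 0,"ay": 0.2,"az": 0,"x": 0,"y": 0,"z": -0.5,"claw": 52}
    - {"ax": 0,"ay": 0.4,"az": 0,"x": 0,"y": 0,"z": -1,"claw": 52}
    - {"ax": 0,"ay": 0.4,"az": 0,"x": 0,"y": 0,"z": -1.5,"claw": 52}
    - {"ax": 0,"ay": 0.4,"az": 0,"x": 0,"y": 0,"z": -2,"claw": 52}
    - {"ax": 0,"ay": 0.4,"az": 0,"x": 0,"y": 0,"z": -2,"claw": 52}
    - {"ax": 0,"ay": 0.4,"az": 0,"x": 0,"y": 0,"z": -2,"claw": 52}
  force: 20

```text
clock: 23.38
tool_pos: [0.5022, -0.3412, 0.0396]
orientation: [3.141, -0.014, 3.123]
contact_force: [-0.0, -0.3, -0.6]
width: 0.0595
grasp_force: 20.0
```

```bash
python3 -c "
from h import *
s=sense(); print(s['tool_pos'],s['contact_force'],s['orientation'])"
```

```text
[ 0.50221401 -0.34117498  0.03964333] [-0.02529637 -0.26331641 -0.60937972] [ 3.14131847 -0.01361556  3.12281363]
```

Request:
step_arm:
  plan:
    - {"ax": 0,"ay": -0.4,"az": 0,"x": 0,"y": 0,"z": 0,"claw": 52}
    - {"ax": 0,"ay": -0.7,"az": 0,"x": 0,"y": 0,"z": -0.4,"claw": 52}
    - {"ax": 0,"ay": -0.7,"az": 0,"x": 0,"y": 0,"z": -0.8,"claw": 52}
    - {"ax": 0,"ay": -0.7,"az": 0,"x": 0,"y": 0,"z": -0.8,"claw": 52}
  force: 20

```text
clock: 23.88
tool_pos: [0.5021, -0.3413, 0.039]
orientation: [3.141, -0.002, 3.123]
contact_force: [-1.4, 1.2, 2.3]
width: 0.0598
grasp_force: 20.0
```

The stone is in contact with the felt, with Fz changing from −3 to +2 N. Releasing gently and retreating.

Request:
step_arm:
  plan:
    - {"ax": 0,"ay": 0,"az": 0,"x": 0,"y": 0,"z": 0,"claw": 60}
    - {"ax": 0,"ay": 0,"az": 0,"x": 0,"y": 0,"z": 0,"claw": 63}
    - {"ax": 0,"ay": 0,"az": 0,"x": 0,"y": 0,"z": 0,"claw": 70}
    - {"ax": 0,"ay": 0,"az": 0,"x": 0,"y": 0,"z": 0,"claw": 80}
    - {"ax": 0,"ay": 0,"az": 0,"x": 0,"y": 0,"z": 0,"claw": 80}
    - {"ax": 0,"ay": 0,"az": 0,"x": 0,"y": 0,"z": 8,"claw": 80}
    - {"ax": 0,"ay": 0,"az": 0,"x": 0,"y": 0,"z": 25,"claw": 80}
    - {"ax": 0,"ay": 0,"az": 0,"x": 0,"y": 0,"z": 55,"claw": 80}
    - {"ax": 0,"ay": 0,"az": 0,"x": 0,"y": 0,"z": 100,"claw": 80}
    - {"ax": 0,"ay": 0,"az": 0,"x": 0,"y": 0,"z": 155,"claw": 80}
    - {"ax": 0,"ay": 0,"az": 0,"x": -50,"y": 0,"z": 190,"claw": 80}
    - {"ax": 0,"ay": 0,"az": 0,"x": -100,"y": 0,"z": 220,"claw": 80}

```text
clock: 25.38
tool_pos: [0.4018, -0.3406, 0.2612]
orientation: [-3.141, -0.0, 3.124]
contact_force: [-1.3, -1.9, 0.4]
width: 0.08
grasp_force: 0.0
```

Request:
step_arm:
  plan:
    - {"ax": 0,"ay": 0,"az": 0,"x": 0,"y": -40,"z": 0,"claw": 80}
    - {"ax": 0,"ay": 0,"az": 0,"x": 0,"y": -80,"z": 0,"claw": 80}
    - {"ax": 0,"ay": 0,"az": 0,"x": 0,"y": -110,"z": 0,"claw": 80}
    - {"ax": 0,"ay": 0,"az": 0,"x": 0,"y": -120,"z": 0,"claw": 80}
    - {"ax": 0,"ay": 0,"az": 0,"x": 0,"y": -120,"z": 0,"claw": 80}
    - {"ax": 0,"ay": 0,"az": 0,"x": 0,"y": -120,"z": 0,"claw": 80}

```text
clock: 26.12
tool_pos: [0.4028, -0.4595, 0.2593]
orientation: [3.141, -0.001, 3.125]
contact_force: [-0.2, -0.2, -0.3]
width: 0.08
grasp_force: 0.0
```

```bash
python3 - <<'E'
from h import *
s=sense(); print(s['clock'],s['tool_pos'].round(4),s['contact_force'].round(1))
im=get_image('scene'); save(im,'final.png')
P=cloud(im); m=(P[...,2]>.018)&(P[...,2]<.045)&(abs(P[...,0]-.5)<.08)&(abs(P[...,1]+.343)<.08)&(im['pixels'].max(2)<75)
print(m.sum(),P[m].min(0),P[m].max(0),np.median(P[m],0))
q=P[(im['depth']>0)&(P[...,2]>.13)&(P[...,2]<.27)&(abs(P[...,1]-.115)<.2)&(P[...,0]>.66)&(P[...,0]<.80)]
c=np.linalg.lstsq(np.c_[q[:,1:],np.ones(len(q))],q[:,0],rcond=None)[0]; print('lid',90+np.degrees(np.arctan(c[1])))
E
```

```text
26.125 [ 0.4028 -0.4595  0.2593] [-0.2 -0.2 -0.3]
368 [ 0.47574625 -0.37054594  0.01820731] [ 0.53546705 -0.3106767   0.03416796] [ 0.50723725 -0.34077089  0.02624916]
lid 92.32787832182227
```

View pics/final.png

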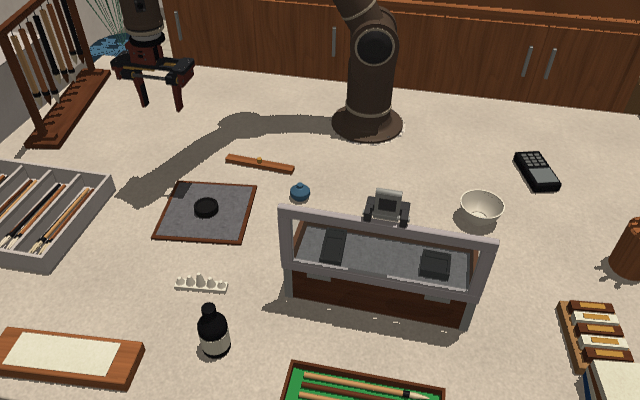

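The stone lies flat mid-felt at (206,207), the lid stands at 92° and everything else is in its original place. The arm is clear of everything. Handing in.

```bash
python3 -c "
from plant import sign_off
print(sign_off())"
```

```text
the job is handed in; nothing more can be done
None
```

I handed the job in at about 26 s: the lid stands open at about 92°, the round inkstone lies flat near the middle of the felt, and nothing else looks moved in the last picture.

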